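# Fit the long spacer sleeve on the bare stud of a glue-up jig

### The arm

A 7-joint arm with a two-finger parallel gripper is mounted at the origin on the work surface. World frame = base frame: x ahead of the robot, y to its left, z up, the work surface at z = 0. Lengths are in mm, angles in rad, forces in N, time in s.
With the tool pointing down it reaches from about 400 to 875 mm from the base axis. Payload 4.4 kg.
Tool frame: the origin (TCP) lies at the very end of the fingers, on their centre line; the grasp point (between the pads) lies 19 mm behind it; z points along the fingers, y is the direction in which the jaws open and shut (so a half turn about z gives the same grasp; the last joint's range is limited). The gripper opens to 85 mm and grips with 20 to 120 N. Pads are 22 mm wide; open, the fingers measure 114 mm over their backs; the gripper's body (76 mm by 85 mm) begins 54 mm behind the grasp point. The pads swing forward as they close: fully open they stand 13 mm farther back than shut.
Start: joints at [-0.066, 0.628, 0.038, 1.517, -0.027, 0.996, -0.02], TCP at [650.014, 0.027, 231.313] pointing down, gripper open.
Joint ranges: [-3.06, 3.06], [-0.37, 2.12], [-1.25, 1.32], [0.18, 2.47], [-1.1, 4.24], [0.23, 1.98], [-2.94, 2.94]. Speed limits (rad/s): [2.57, 2.57, 3.14, 3.14, 3.14, 3.14, 3.14].

### API

Orientations are given as [roll, pitch, yaw] about the fixed x, y, z axes, in that order (R = Rz(yaw) Ry(pitch) Rx(roll)).
In Python, from cell import read_state, get_image, calibration, finish_job gives the robot as it stands. The module is installed in compiled form; this text tells all that it offers.
- The arm moves only by the tool apply_moves, never from a script. Its argument "increments" is a list of rows, each an object of numbers: "tx", "ty", "tz": the shift along the world's x, y, z in m; "rx", "ry", "rz": the turn, a rotation vector about the world's x, y, z in units of 5 degrees (1.0 is 5 degrees); "claw": the finger opening in m, from 0 to 0.0854. In form: [{"tx": .., "ty": .., "tz": .., "rx": .., "ry": .., "rz": .., "claw": ..}, ...]. A call has 1 to 12 rows; each row is the pose to reach, as a shift and turn from the pose commanded when the call began; what a row does not reach only later rows make up. A row lasts 1/10 s, in which the tool goes at most 50 mm and 8.59 degrees, less where a joint would pass 70% of its speed; a pose out of reach is approached as far as the arm can. A call with a gripper value outside its range is refused whole. The fingers move at their own pace and stop on an object; the grip force is fixed at half the most. Time passes only in rows, so rows that repeat a pose let the fingers close. It gives the time, the measured TCP pose, the force and the opening at its end, in the units of the state.
- read_state(): the state, without advancing time (a new reading comes with each control period).
- get_image(name): name is "scene" or "side" or "wrist"; returns the picture (400x640x3 uint8, red, green, blue); there is no depth.
- calibration(name): a dict with "camera_matrix" (3x3 intrinsics, pixels), "origin" and "attitude" of the camera in the world. Camera axes: x right, y up, looking along -z (the intrinsics and any distortion apply to the point x, -y, -z); pixel columns grow to the right and rows downward; lengths in mm; the calibration is good to about 2 mm. The wrist camera is an equidistant fisheye: a pixel r from the principal point sees the ray r / f radians off the axis. A picture is of the moment at which its call begins: read the wrist's pose just before it. calibration takes no time and is no camera call; for the wrist camera it gives the pose at the moment of the call.
- finish_job(): hands the job in, once; it reports no verdict.
The state is a dict: "clock": time; "qpos": joint angles; "qd": joint speeds; "tau": joint torques, N m; "eef_pos": TCP position; "tool_rot": TCP orientation; "force": force on the tool from outside, world axes, zero at the start; "torque": the same for the moment, N m; "width": finger opening in mm.
Only numpy, scipy, OpenCV 4.12 (cv2) and the standard library are available. Lean on these libraries where they do the work, as an engineer would, in place of code of your own. Each camera call takes 0.05 s, during which the arm holds its last target. There are 200 camera calls.

### The job

The plywood glue-up jig has two upright threaded studs, and one of them already carries its long metal spacer sleeve. Pick up the loose sleeve of that same length, slide it over the bare stud, lower it gently (do not drop it) until it stands upright, fully down on the jig's base, and let go. Leave the two shorter loose sleeves standing where they are.

Things in the scene. Friction and masses are not known exactly. Their poses are not given: they have to be found in the camera images.
- sleeve: The long loose spacer sleeve: a plain round aluminium tube standing on the table, open at both ends, outer diameter 48 mm, bore 38 mm, height 70 mm, about 130 g. Origin: on its axis at its lower end; z runs up its axis. It and the two shorter sleeves stand in any order to the right (-y) of the jig, neighbours at least 85 mm apart, axis to axis.
- stud: Bare fixed upright steel rod, 16 mm thick, 85 mm tall, tip tapered, on the jig's 24 mm thick plywood base (260 x 150 mm). Origin: on its axis at its foot on the base's upper face, where the sleeve's lower end comes to rest; z up. 170 mm away on the base is the same stud wearing a fixed 70 mm sleeve (either may be the left one); midway lies an oak strip 50 mm wide, 14 mm above the base.
- mid_sleeve: A loose aluminium sleeve like the long one (48 mm outside, 38 mm bore) but only 45 mm high, standing on the table; not to be used. Origin: on its axis at its lower end, z up.
- short_sleeve: A loose aluminium sleeve like the long one (48 mm outside, 38 mm bore) but only 25 mm high, standing on the table; not to be used. Origin: on its axis at its lower end, z up.
There are look-alikes about, which are no part of the job. Leave any pink or yellow look-alike of the sleeve alone.

How it is judged:
By the outcome, as a careful person would: the job done as asked, in the order asked, and still so for the second after the job is handed in, with the robot touching nothing.
It also fails if it takes over 42 s, if anything falls off the work surface, if the arm or the gripper's body presses on something with over 40 N, if the wrist force passes 120 N, or if a joint passes its speed limit or range.

## Working session

There is one attempt and no reset: what is moved stays moved. The work goes in short steps, Python scripts to look and compute and a tool call to move; the robot and the scene stay as the last step left them, time stands still between calls to the robot, and variables do not carry over. Pictures are saved under pics/ and viewed, about 8 in all and at most 12, crops included, and the job is handed in when it is done.

Besides the shell and the picture viewer there is one more tool, called after "Emit:" as name([rows], argument=value, ...), one row to a line, values as JSON. apply_moves: Moves the arm, as the interface text tells. Its arguments: {"type":"object","properties":{"increments":{"type":"array"}},"required":["increments"]}

```bash
mkdir -p pics; python3 - <<'E'
from cell import *
import cv2,json
print(read_state())
for n in("scene","side"):
    cv2.imwrite(f"pics/{n}0.png",get_image(n)[:,:,::-1]); print(n,calibration(n))
print(calibration("wrist"))
E
```

```text
{'clock': 0.0, 'qpos': array([-0.06580653,  0.62935221,  0.03843423,  1.51833309, -0.02698086,
        0.99627296, -0.0200114 ]), 'qd': array([ 0.0013569 ,  0.00152818, -0.00020913, -0.00044146, -0.00150732,
        0.00111988, -0.00047764]), 'tau': array([-1.11932164e-03, -5.63405585e+01,  1.22606792e+00, -1.93450052e+01,
        1.09587883e-02,  1.05136272e-02, -8.84369996e-06]), 'eef_pos': array([6.49402332e+02, 3.31323896e-02, 2.30396154e+02]), 'tool_rot': array([-3.13974521e+00,  3.53604486e-05,  1.57080894e+00]), 'force': array([-0.01254772,  0.44848404, -0.49441752]), 'torque': array([ 0.03872502, -0.00673726, -0.03616299]), 'width': 85.04253673419926}
scene {'camera_matrix': array([[374.56368918,   0.        , 320.52730914],
       [  0.        , 374.56368918, 202.40425927],
       [  0.        ,   0.        ,   1.        ]]), 'origin': array([ 823.73858172, -391.12471486,  514.33466087]), 'attitude': array([ 0.82789772, -0.00829768,  0.6995613 ])}
side {'camera_matrix': array([[409.67323208,   0.        , 324.25155904],
       [  0.        , 409.67323208, 199.14185832],
       [  0.        ,   0.        ,   1.        ]]), 'origin': array([ 167.42617371, -617.02920056,  514.24010066]), 'attitude': array([ 1.00177095, -0.01638865, -0.45908739])}
{'camera_matrix': array([[309.70691629,   0.        , 319.48012035],
       [  0.        , 309.70691629, 200.92021426],
       [  0.        ,   0.        ,   1.        ]]), 'origin': array([650.79130492,  75.17849265, 373.12993901]), 'attitude': array([-0.29162957,  0.00222876, -0.00033915])}
```

View pics/scene0.png

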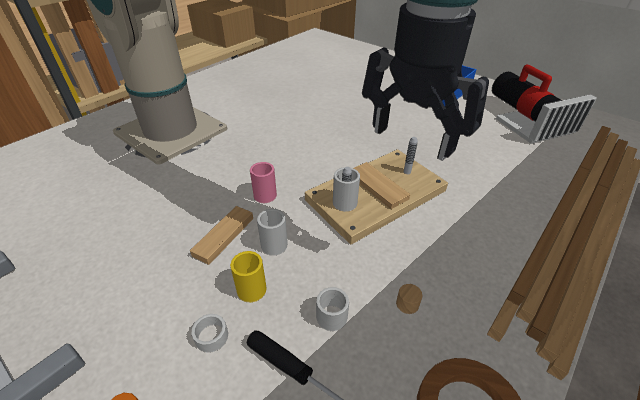

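View pics/side0.png

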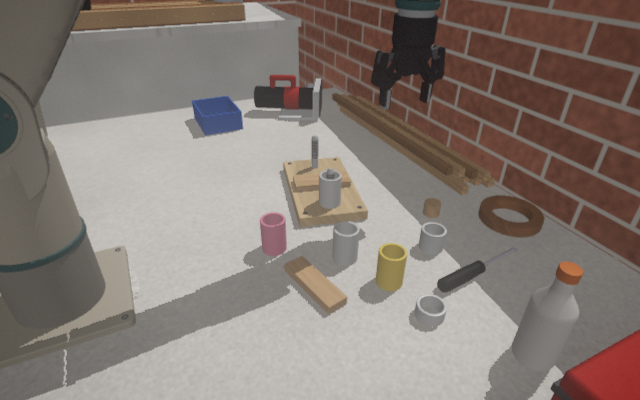

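The scene view shows three grey loose sleeves at (272,231), (332,308) and (209,332). The pink one at (263,182) and the yellow one at (249,276) are look-alikes. The tallest grey one, at (272,231) in the scene view and (345,243) in the side view, should be the long sleeve. The bare stud is at (410,157) in the scene view and (315,152) in the side view. I'll enlarge both to confirm and measure.

```bash
cat > h.py <<'E'
import numpy as np,cv2
from scipy.spatial.transform import Rotation as Ro
from cell import *
def ray(c,u,v):
    K=c["camera_matrix"];x=(u-K[0,2])/K[0,0];y=(v-K[1,2])/K[1,1]
    d=np.array([x,-y,-1.])
    return c["origin"],Ro.from_euler("xyz",c["attitude"]).apply(d)
def wray(c,u,v):
    K=c["camera_matrix"];p=np.array([u-K[0,2],v-K[1,2]]);r=np.hypot(*p);t=r/K[0,0]
    s=np.sin(t)/max(r,1e-9)
    return c["origin"],Ro.from_euler("xyz",c["attitude"]).apply([p[0]*s,-p[1]*s,-np.cos(t)])
def atz(od,z):
    o,d=od;return (o+d*(z-o[2])/d[2]).round(1)
def tri(a,b):
    A=np.stack([a[1],-b[1]],1);s=np.linalg.lstsq(A,b[0]-a[0],rcond=None)[0]
    p=a[0]+a[1]*s[0];q=b[0]+b[1]*s[1];return ((p+q)/2).round(1),np.linalg.norm(p-q).round(1)
def proj(c,P,fish=False):
    K=c["camera_matrix"];q=Ro.from_euler("xyz",c["attitude"]).inv().apply(np.atleast_2d(P)-c["origin"])
    x,y,z=q[:,0],-q[:,1],-q[:,2]
    if fish:
        r=np.hypot(x,y);t=np.arctan2(r,z);return np.stack([K[0,0]*t*x/r+K[0,2],K[0,0]*t*y/r+K[1,2]],1)
    return np.stack([K[0,0]*x/z+K[0,2],K[0,0]*y/z+K[1,2]],1)
E
python3 - <<'E'
from h import *
s,d=calibration("scene"),calibration("side")
for n,a,b,z in[("long top",(271.5,217),(345.5,229),70),("mid top",(332.5,297),(432.5,231),45),("short top",(209.5,328),(431,304),25),("pink",(262.5,169),(273,221),70),("yellow",(248.5,261),(392,253),70),("fixed top",(346,174),(330,177),94),("stud tip",(413.5,138),(315,137),109),("stud foot",(408.5,172),(314,167),24)]:
    print(n,tri(ray(s,*a),ray(d,*b)),atz(ray(s,*a),z),atz(ray(d,*b),z))
A=cv2.imread("pics/scene0.png");B=cv2.imread("pics/side0.png")
f=lambda I,x,y:cv2.resize(I[y:y+100,x:x+133],None,fx=3,fy=3,interpolation=cv2.INTER_CUBIC)
cv2.imwrite("pics/crop.png",np.vstack([np.hstack([f(A,225,190),f(A,325,120)]),np.hstack([f(B,320,200),f(B,260,120)])]))
E
```

```text
long top (array([474.3, -99.1,  67.2]), np.float64(1.7)) [475.8 -99.9  70. ] [ 472.3 -103.6   70. ]
mid top (array([ 641.7, -143. ,   41.2]), np.float64(5.9)) [ 641.8 -141.8   45. ] [ 637.1 -150.7   45. ]
short top (array([ 532.2, -282.7,   22.9]), np.float64(0.3)) [ 533.5 -283.3   25. ] [ 530.6 -284.    25. ]
pink (array([364.6, -16.4,  65.3]), np.float64(2.9)) [368.  -18.5  70. ] [362.3 -25.   70. ]
yellow (array([ 514.8, -187.9,   65.1]), np.float64(4.5)) [ 516.7 -187.8   70. ] [ 510.6 -195.5   70. ]
fixed top (array([517.2,  49.7,  90.8]), np.float64(4.5)) [517.8  49.5  94. ] [513.5  40.6  94. ]
stud tip (array([559.9, 213.5, 106.7]), np.float64(2.5)) [560.5 212.2 109. ] [556.9 206.1 109. ]
stud foot (array([561.3, 220.7,  19.4]), np.float64(0.2)) [563.7 215.2  24. ] [557.7 212.8  24. ]
```

View pics/crop.png

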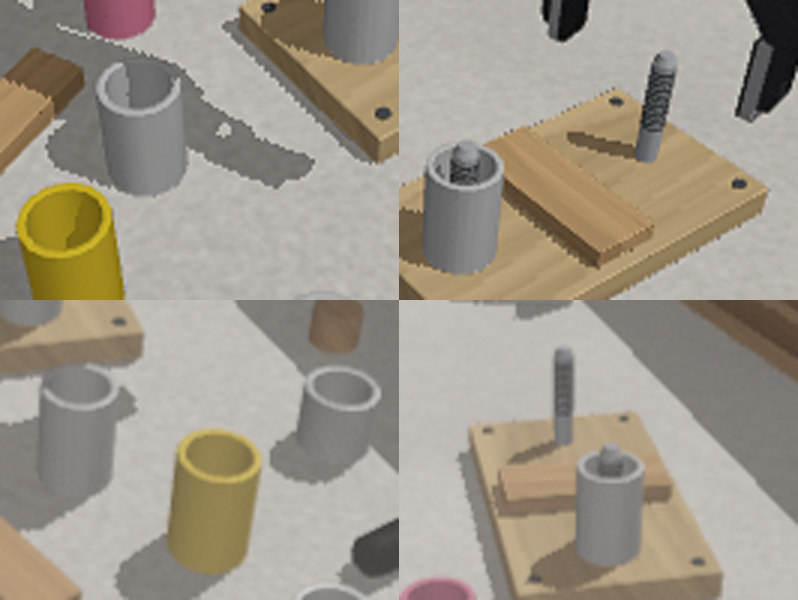

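The crop confirms it. The tall grey sleeve's rim triangulates to z≈67 mm (expected 70), while the other two grey ones come out at 41 and 23 mm. The long sleeve stands at about (474,-101). The bare stud is at about (560,211), 171 mm from the fixed one (expected 170). Next I'll move above the sleeve and look from near.

Emit:
apply_moves([
  {"tx": -0.04, "ty": -0.022, "tz": -0.015},
  {"tx": -0.08, "ty": -0.045, "tz": -0.03},
  {"tx": -0.12, "ty": -0.068, "tz": -0.045},
  {"tx": -0.15, "ty": -0.087, "tz": -0.06},
  {"tx": -0.17, "ty": -0.098, "tz": -0.075},
  {"tx": -0.176, "ty": -0.101, "tz": -0.08},
  {"tx": -0.176, "ty": -0.101, "tz": -0.08},
  {"tx": -0.176, "ty": -0.101, "tz": -0.08},
  {"tx": -0.176, "ty": -0.101, "tz": -0.08},
])

```text
$.increments[0]: bad value
```

```bash
python3 - <<'E'
from h import *
import json
w=calibration("wrist");st=read_state();I=get_image("wrist")[:,:,::-1].copy()
print(st["eef_pos"],w)
np.savez("w1.npz",o=w["origin"],a=w["attitude"],K=w["camera_matrix"])
cv2.imwrite("pics/w1raw.png",I)
t=np.linspace(0,6.28,60)
for z in(0,70):
    P=np.stack([474+24*np.cos(t),-101+24*np.sin(t),0*t+z],1)
    for u in proj(w,P,True): 
        if 0<=u[0]<640 and 0<=u[1]<400: I[int(u[1]),int(u[0])]=(0,0,255) if z else (255,0,0)
cv2.imwrite("pics/w1.png",I)
E
```

```text
[6.49435828e+02 2.16120540e-02 2.30488935e+02] {'camera_matrix': array([[309.70691629,   0.        , 319.48012035],
       [  0.        , 309.70691629, 200.92021426],
       [  0.        ,   0.        ,   1.        ]]), 'origin': array([650.79130492,  75.17849265, 373.12993901]), 'attitude': array([-0.29162957,  0.00222876, -0.00033915])}
```

View pics/w1.png

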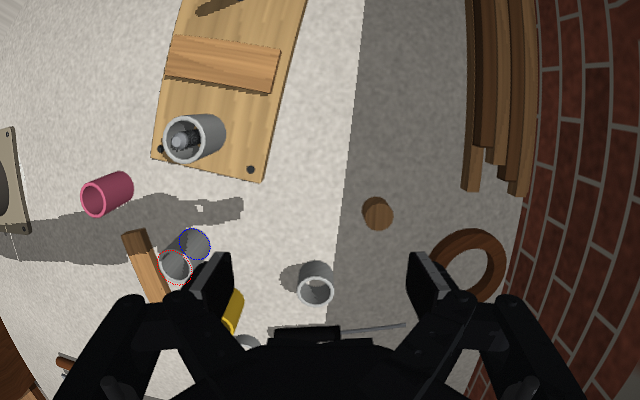

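The move was refused because every row needs all its fields. The wrist picture still helps: the predicted rim, centred near (176,267), lands on the sleeve's rim. I'll resend the move with full rows.

Emit:
apply_moves([
  {"tx": -0.04, "ty": -0.022, "tz": -0.015, "rx": 0, "ry": 0, "rz": 0, "claw": 0.085},
  {"tx": -0.08, "ty": -0.045, "tz": -0.03, "rx": 0, "ry": 0, "rz": 0, "claw": 0.085},
  {"tx": -0.12, "ty": -0.068, "tz": -0.045, "rx": 0, "ry": 0, "rz": 0, "claw": 0.085},
  {"tx": -0.15, "ty": -0.087, "tz": -0.06, "rx": 0, "ry": 0, "rz": 0, "claw": 0.085},
  {"tx": -0.17, "ty": -0.098, "tz": -0.075, "rx": 0, "ry": 0, "rz": 0, "claw": 0.085},
  {"tx": -0.176, "ty": -0.101, "tz": -0.08, "rx": 0, "ry": 0, "rz": 0, "claw": 0.085},
  {"tx": -0.176, "ty": -0.101, "tz": -0.08, "rx": 0, "ry": 0, "rz": 0, "claw": 0.085},
  {"tx": -0.176, "ty": -0.101, "tz": -0.08, "rx": 0, "ry": 0, "rz": 0, "claw": 0.085},
  {"tx": -0.176, "ty": -0.101, "tz": -0.08, "rx": 0, "ry": 0, "rz": 0, "claw": 0.085},
])

```text
clock: 1.05
eef_pos: [476.1, -100.1, 151.9]
tool_rot: [3.139, -0.0, 1.573]
force: [-0.7, -0.3, 0.5]
width: 85.3
```

```bash
python3 - <<'E'
from h import *
w=calibration("wrist");st=read_state();I=get_image("wrist")[:,:,::-1].copy()
print(st["eef_pos"],st["tool_rot"],st["force"],w["origin"],w["attitude"])
np.savez("w1.npz",origin=w["origin"],attitude=w["attitude"],camera_matrix=w["camera_matrix"])
cv2.imwrite("pics/w2raw.png",I)
t=np.linspace(0,6.28,60)
for z in(0,70):
    P=np.stack([474+24*np.cos(t),-101+24*np.sin(t),0*t+z],1)
    for u in proj(w,P,True): 
        if 0<=u[0]<640 and 0<=u[1]<400: I[int(u[1]),int(u[0])]=(0,0,255) if z else (255,0,0)
print(proj(w,[[474,-101,70],[560,211,109]],True))
cv2.imwrite("pics/w2.png",I)
E
```

```text
[ 476.11886796 -100.08595017  151.87414047] [ 3.13896520e+00 -1.66960079e-04  1.57265543e+00] [-0.66045448 -0.34111208  0.52233326] [476.71345494 -24.97765256 294.5445978 ] [-0.29143789 -0.00209615  0.00144407]
[[ 315.17614893  211.76052024]
 [ 426.47648781 -158.06585368]]
```

View pics/w2.png

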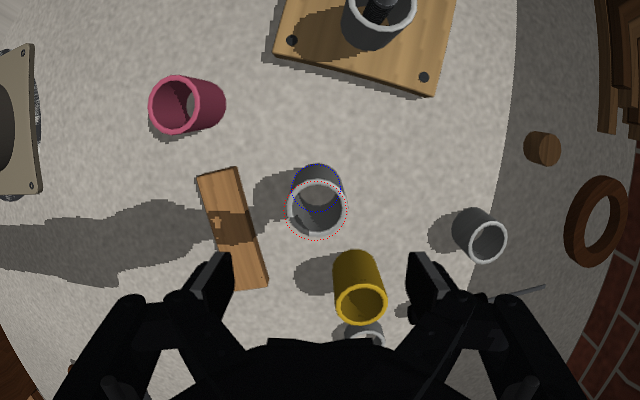

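The wrist view shows the sleeve's rim centred at about (317,208), against (315,212) predicted. So the sleeve is at about (475.5,-98), and the oak block on the left stays clear of the fingers. I'll descend with a 2 mm y correction and close.

Emit:
apply_moves([
  {"tx": 0, "ty": 0.002, "tz": -0.025, "rx": 0, "ry": 0, "rz": 0, "claw": 0.074},
  {"tx": 0, "ty": 0.002, "tz": -0.05, "rx": 0, "ry": 0, "rz": 0, "claw": 0.074},
  {"tx": 0, "ty": 0.002, "tz": -0.075, "rx": 0, "ry": 0, "rz": 0, "claw": 0.074},
  {"tx": 0, "ty": 0.002, "tz": -0.1, "rx": 0, "ry": 0, "rz": 0, "claw": 0.074},
  {"tx": 0, "ty": 0.002, "tz": -0.115, "rx": 0, "ry": 0, "rz": 0, "claw": 0.074},
  {"tx": 0, "ty": 0.002, "tz": -0.12, "rx": 0, "ry": 0, "rz": 0, "claw": 0.074},
  {"tx": 0, "ty": 0.002, "tz": -0.12, "rx": 0, "ry": 0, "rz": 0, "claw": 0.074},
  {"tx": 0, "ty": 0.002, "tz": -0.12, "rx": 0, "ry": 0, "rz": 0, "claw": 0.074},
])

```text
clock: 1.9
eef_pos: [474.9, -98.9, 32.0]
tool_rot: [3.14, 0.0, 1.571]
force: [-0.0, 0.0, 0.8]
width: 73.7
```

Emit:
apply_moves([
  {"tx": 0, "ty": 0, "tz": 0, "rx": 0, "ry": 0, "rz": 0, "claw": 0.06},
  {"tx": 0, "ty": 0, "tz": 0, "rx": 0, "ry": 0, "rz": 0, "claw": 0.052},
  {"tx": 0, "ty": 0, "tz": 0, "rx": 0, "ry": 0, "rz": 0, "claw": 0.04},
  {"tx": 0, "ty": 0, "tz": 0, "rx": 0, "ry": 0, "rz": 0, "claw": 0.04},
  {"tx": 0, "ty": 0, "tz": 0, "rx": 0, "ry": 0, "rz": 0, "claw": 0.04},
  {"tx": 0, "ty": 0, "tz": 0, "rx": 0, "ry": 0, "rz": 0, "claw": 0.04},
  {"tx": 0, "ty": 0, "tz": 0, "rx": 0, "ry": 0, "rz": 0, "claw": 0.04},
  {"tx": 0, "ty": 0, "tz": 0, "rx": 0, "ry": 0, "rz": 0, "claw": 0.04},
])

```text
clock: 2.7
eef_pos: [474.5, -99.1, 32.3]
tool_rot: [3.14, 0.0, 1.571]
force: [-1.2, 0.7, 6.1]
width: 46.3
```

Width 46.3 mm is close to the 48 expected. I'll lift and check.

Emit:
apply_moves([
  {"tx": 0, "ty": 0, "tz": 0.01, "rx": 0, "ry": 0, "rz": 0, "claw": 0.04},
  {"tx": 0, "ty": 0, "tz": 0.03, "rx": 0, "ry": 0, "rz": 0, "claw": 0.04},
  {"tx": 0, "ty": 0, "tz": 0.055, "rx": 0, "ry": 0, "rz": 0, "claw": 0.04},
  {"tx": 0, "ty": 0, "tz": 0.08, "rx": 0, "ry": 0, "rz": 0, "claw": 0.04},
  {"tx": 0, "ty": 0, "tz": 0.105, "rx": 0, "ry": 0, "rz": 0, "claw": 0.04},
  {"tx": 0, "ty": 0, "tz": 0.125, "rx": 0, "ry": 0, "rz": 0, "claw": 0.04},
  {"tx": 0, "ty": 0, "tz": 0.135, "rx": 0, "ry": 0, "rz": 0, "claw": 0.04},
  {"tx": 0, "ty": 0, "tz": 0.135, "rx": 0, "ry": 0, "rz": 0, "claw": 0.04},
])

```text
clock: 3.5
eef_pos: [474.7, -99.1, 167.7]
tool_rot: [3.139, 0.0, 1.571]
force: [-0.1, -0.4, -2.8]
width: 46.6
```

Emit:
apply_moves([
  {"tx": 0.008, "ty": 0.025, "tz": 0, "rx": 0, "ry": 0, "rz": 0, "claw": 0.04},
  {"tx": 0.016, "ty": 0.055, "tz": 0, "rx": 0, "ry": 0, "rz": 0, "claw": 0.04},
  {"tx": 0.026, "ty": 0.09, "tz": 0, "rx": 0, "ry": 0, "rz": 0, "claw": 0.04},
  {"tx": 0.036, "ty": 0.125, "tz": 0, "rx": 0, "ry": 0, "rz": 0, "claw": 0.04},
  {"tx": 0.046, "ty": 0.16, "tz": 0, "rx": 0, "ry": 0, "rz": 0, "claw": 0.04},
  {"tx": 0.054, "ty": 0.19, "tz": 0, "rx": 0, "ry": 0, "rz": 0, "claw": 0.04},
  {"tx": 0.06, "ty": 0.215, "tz": 0, "rx": 0, "ry": 0, "rz": 0, "claw": 0.04},
  {"tx": 0.065, "ty": 0.235, "tz": 0, "rx": 0, "ry": 0, "rz": 0, "claw": 0.04},
  {"tx": 0.068, "ty": 0.245, "tz": 0, "rx": 0, "ry": 0, "rz": 0, "claw": 0.04},
  {"tx": 0.07, "ty": 0.25, "tz": 0, "rx": 0, "ry": 0, "rz": 0, "claw": 0.04},
  {"tx": 0.07, "ty": 0.25, "tz": 0, "rx": 0, "ry": 0, "rz": 0, "claw": 0.04},
  {"tx": 0.07, "ty": 0.25, "tz": 0, "rx": 0, "ry": 0, "rz": 0, "claw": 0.04},
])

```text
clock: 4.7
eef_pos: [543.7, 149.4, 166.0]
tool_rot: [-3.141, 0.001, 1.569]
force: [0.6, 0.3, -1.5]
width: 46.3
```

```bash
python3 - <<'E'
from h import *
st=read_state();print(st["eef_pos"],st["tool_rot"],st["force"],st["width"])
L=[]
t=np.linspace(0,6.28,80)
for n,f in(("wrist",True),("scene",False),("side",False)):
    c=calibration(n);I=get_image(n)[:,:,::-1].copy();cv2.imwrite(f"pics/{n}3.png",I)
    print(n,proj(c,[[560,211,109],[560,211,24],list(st["eef_pos"])],f).round(1).tolist())
    L.append(I)
f=lambda I,x,y:cv2.resize(I[y:y+150,x:x+200],None,fx=2,fy=2,interpolation=cv2.INTER_CUBIC)
A=np.vstack([np.hstack([f(L[1],290,30),f(L[2],240,40)]),np.hstack([f(L[0],220,0),f(L[0],220,130)])])
cv2.imwrite("pics/c3.png",A)
E
```

```text
[543.71594488 149.39860567 166.01170216] [-3.14072043e+00  1.16242954e-03  1.56910854e+00] [ 0.57784747  0.28270159 -1.54862812] 46.309792194757016
wrist [[343.2, 131.6], [336.3, 125.2], [317.5, 260.8]]
scene [[413.0, 138.2], [406.0, 172.2], [393.3, 122.2]]
side [[315.3, 136.0], [315.1, 167.1], [320.6, 123.8]]
```

View pics/c3.png

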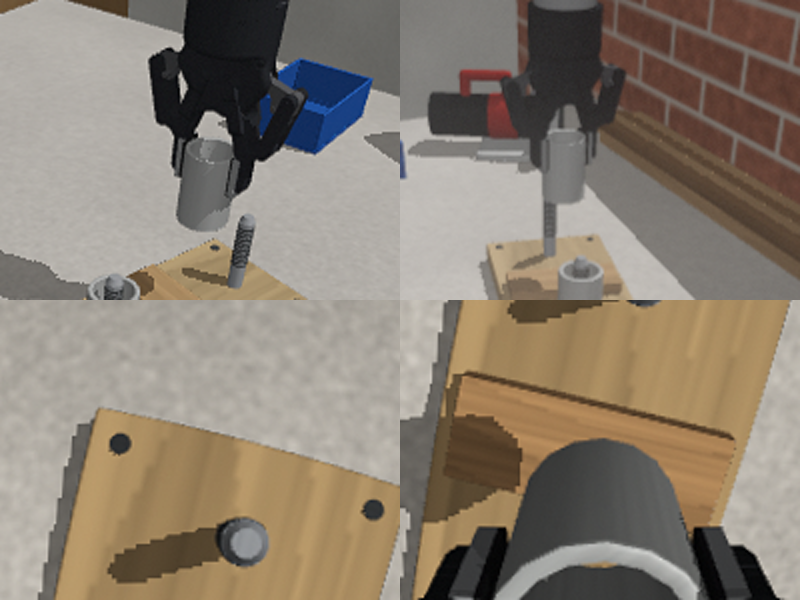

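The sleeve is held upright. In the wrist view the stud tip is at about (341.5,121.5), against (343,131.6) predicted, so I'll recompute the stud from the wrist view.

```bash
python3 - <<'E'
from h import *
w=calibration("wrist")
print("stud tip",atz(wray(w,341.5,121.0),108))
w1=dict(np.load("w1.npz"));print("sleeve",atz(wray(w1,317,208.5),70))
s,d=calibration("scene"),calibration("side")
# sleeve lower end in scene/side crop (outline bottom) vs model upright sleeve at TCP xy
e=read_state()["eef_pos"];t=np.linspace(0,6.28,80)
for n,c in(("scene",s),("side",d)):
  for z in(e[2]-32,e[2]+38):
    P=proj(c,np.stack([e[0]+24*np.cos(t),e[1]+24*np.sin(t),0*t+z],1));print(n,z.round(),P.min(0).round(1),P.max(0).round(1))
E
```

```text
stud tip [559.2 218.1 108. ]
sleeve [475.4 -98.4  70. ]
scene 134.0 [378.1 130.2] [404.2 144.4]
scene 204.0 [382.6  96.1] [410.7 109.4]
side 134.0 [309.8 132.7] [331.1 141.4]
side 204.0 [309.8 103.3] [332. 111.]
```

Emit:
apply_moves([
  {"tx": 0.005, "ty": 0.02, "tz": 0, "rx": 0, "ry": 0, "rz": 0, "claw": 0.04},
  {"tx": 0.01, "ty": 0.043, "tz": 0, "rx": 0, "ry": 0, "rz": 0, "claw": 0.04},
  {"tx": 0.014, "ty": 0.06, "tz": 0, "rx": 0, "ry": 0, "rz": 0, "claw": 0.04},
  {"tx": 0.0155, "ty": 0.066, "tz": 0, "rx": 0, "ry": 0, "rz": 0, "claw": 0.04},
  {"tx": 0.0155, "ty": 0.066, "tz": 0, "rx": 0, "ry": 0, "rz": 0, "claw": 0.04},
  {"tx": 0.0155, "ty": 0.066, "tz": 0, "rx": 0, "ry": 0, "rz": 0, "claw": 0.04},
  {"tx": 0.0155, "ty": 0.066, "tz": 0, "rx": 0, "ry": 0, "rz": 0, "claw": 0.04},
])

```text
clock: 5.55
eef_pos: [559.5, 215.4, 166.3]
tool_rot: [-3.141, 0.001, 1.569]
force: [-0.2, 0.6, -1.0]
width: 46.4
```

```bash
python3 - <<'E'
from h import *
st=read_state();print(st["eef_pos"],st["tool_rot"],st["force"],st["width"])
L=[]
for n in("wrist","scene","side"):
    I=get_image(n)[:,:,::-1].copy();cv2.imwrite(f"pics/{n}4.png",I);L.append(I)
f=lambda I,x,y:cv2.resize(I[y:y+100,x:x+133],None,fx=3,fy=3,interpolation=cv2.INTER_CUBIC)
A=np.vstack([np.hstack([f(L[1],345,80),f(L[2],250,80)]),np.hstack([f(L[0],250,160),f(L[0],250,260)])])
cv2.imwrite("pics/c4.png",A)
E
```

```text
[559.45318425 215.37655348 166.28575312] [-3.14124612e+00  1.14466672e-03  1.56904507e+00] [-0.23412146  0.63975247 -0.9862278 ] 46.40055124550293
```

View pics/c4.png

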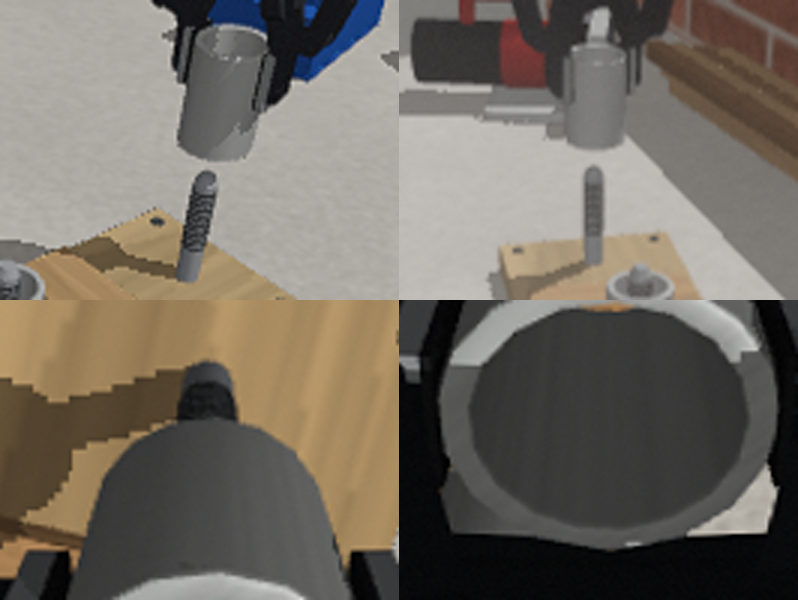

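The sleeve sits over the stud tip in both views, with an offset of about 2 mm against 11 mm of clearance. I'll lower it with a small correction.

Emit:
apply_moves([
  {"tx": -0.002, "ty": -0.001, "tz": 0, "rx": 0, "ry": 0, "rz": 0, "claw": 0.04},
  {"tx": -0.002, "ty": -0.001, "tz": -0.01, "rx": 0, "ry": 0, "rz": 0, "claw": 0.04},
  {"tx": -0.002, "ty": -0.001, "tz": -0.02, "rx": 0, "ry": 0, "rz": 0, "claw": 0.04},
  {"tx": -0.002, "ty": -0.001, "tz": -0.03, "rx": 0, "ry": 0, "rz": 0, "claw": 0.04},
  {"tx": -0.002, "ty": -0.001, "tz": -0.038, "rx": 0, "ry": 0, "rz": 0, "claw": 0.04},
  {"tx": -0.002, "ty": -0.001, "tz": -0.045, "rx": 0, "ry": 0, "rz": 0, "claw": 0.04},
  {"tx": -0.002, "ty": -0.001, "tz": -0.045, "rx": 0, "ry": 0, "rz": 0, "claw": 0.04},
])

```text
clock: 6.4
eef_pos: [556.7, 215.7, 119.9]
tool_rot: [-3.139, 0.001, 1.571]
force: [-0.0, -0.4, -1.5]
width: 46.2
```

```bash
python3 - <<'E'
from h import *
st=read_state();print(st["eef_pos"],st["force"],st["torque"],st["width"])
L=[get_image(n)[:,:,::-1].copy() for n in("scene","side","wrist")]
f=lambda I,x,y:cv2.resize(I[y:y+100,x:x+133],None,fx=3,fy=3,interpolation=cv2.INTER_CUBIC)
cv2.imwrite("pics/c5.png",np.vstack([np.hstack([f(L[0],345,100),f(L[1],250,95)]),np.hstack([f(L[2],250,160),f(L[2],250,260)])]))
E
```

```text
[556.71544497 215.72764711 119.90120106] [-0.02944536 -0.41425848 -1.46272561] [-0.03828756  0.00558771 -0.00098108] 46.18709580610172
```

View pics/c5.png

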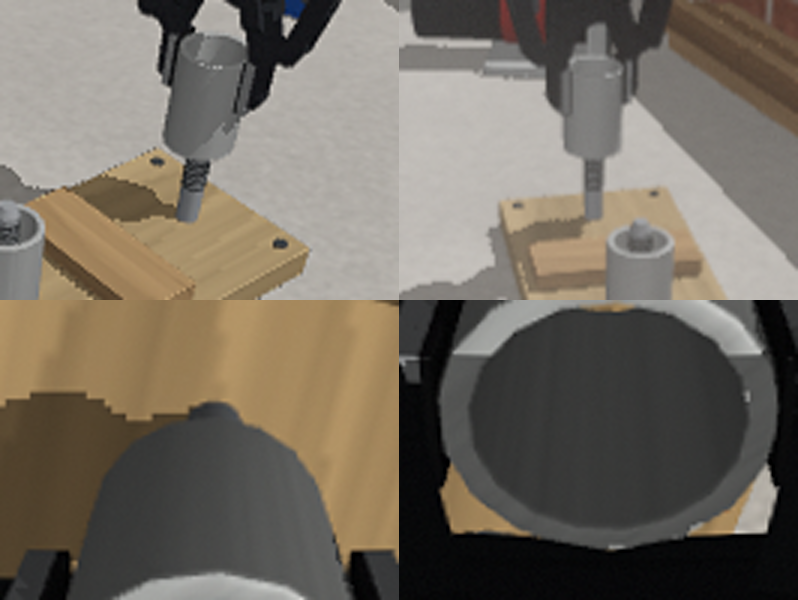

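The stud is inside the bore in both views with no contact force. I'll continue down to about 5 mm above the base, then go slowly.

Emit:
apply_moves([
  {"tx": 0, "ty": 0, "tz": -0.01, "rx": 0, "ry": 0, "rz": 0, "claw": 0.04},
  {"tx": 0, "ty": 0, "tz": -0.02, "rx": 0, "ry": 0, "rz": 0, "claw": 0.04},
  {"tx": 0, "ty": 0, "tz": -0.03, "rx": 0, "ry": 0, "rz": 0, "claw": 0.04},
  {"tx": 0, "ty": 0, "tz": -0.04, "rx": 0, "ry": 0, "rz": 0, "claw": 0.04},
  {"tx": 0, "ty": 0, "tz": -0.05, "rx": 0, "ry": 0, "rz": 0, "claw": 0.04},
  {"tx": 0, "ty": 0, "tz": -0.056, "rx": 0, "ry": 0, "rz": 0, "claw": 0.04},
  {"tx": 0, "ty": 0, "tz": -0.059, "rx": 0, "ry": 0, "rz": 0, "claw": 0.04},
  {"tx": 0, "ty": 0, "tz": -0.059, "rx": 0, "ry": 0, "rz": 0, "claw": 0.04},
  {"tx": 0, "ty": 0, "tz": -0.059, "rx": 0, "ry": 0, "rz": 0, "claw": 0.04},
])

```text
clock: 7.45
eef_pos: [557.8, 216.1, 62.5]
tool_rot: [3.141, -0.0, 1.571]
force: [-0.2, -0.6, -2.2]
width: 46.3
```

Emit:
apply_moves([
  {"tx": 0, "ty": 0, "tz": -0.001, "rx": 0, "ry": 0, "rz": 0, "claw": 0.04},
  {"tx": 0, "ty": 0, "tz": -0.002, "rx": 0, "ry": 0, "rz": 0, "claw": 0.04},
  {"tx": 0, "ty": 0, "tz": -0.003, "rx": 0, "ry": 0, "rz": 0, "claw": 0.04},
  {"tx": 0, "ty": 0, "tz": -0.003, "rx": 0, "ry": 0, "rz": 0, "claw": 0.04},
  {"tx": 0, "ty": 0, "tz": -0.003, "rx": 0, "ry": 0, "rz": 0, "claw": 0.04},
])

```text
clock: 7.95
eef_pos: [557.5, 216.0, 59.3]
tool_rot: [3.142, -0.0, 1.571]
force: [0.9, 0.6, -1.2]
width: 46.2
```

Emit:
apply_moves([
  {"tx": 0, "ty": 0, "tz": -0.0007, "rx": 0, "ry": 0, "rz": 0, "claw": 0.04},
  {"tx": 0, "ty": 0, "tz": -0.0014, "rx": 0, "ry": 0, "rz": 0, "claw": 0.04},
  {"tx": 0, "ty": 0, "tz": -0.002, "rx": 0, "ry": 0, "rz": 0, "claw": 0.04},
  {"tx": 0, "ty": 0, "tz": -0.002, "rx": 0, "ry": 0, "rz": 0, "claw": 0.04},
  {"tx": 0, "ty": 0, "tz": -0.002, "rx": 0, "ry": 0, "rz": 0, "claw": 0.04},
])

```text
clock: 8.45
eef_pos: [557.5, 216.0, 57.3]
tool_rot: [-3.142, -0.0, 1.571]
force: [-1.0, 0.0, -1.6]
width: 46.2
```

Emit:
apply_moves([
  {"tx": 0, "ty": 0, "tz": -0.0005, "rx": 0, "ry": 0, "rz": 0, "claw": 0.04},
  {"tx": 0, "ty": 0, "tz": -0.001, "rx": 0, "ry": 0, "rz": 0, "claw": 0.04},
  {"tx": 0, "ty": 0, "tz": -0.001, "rx": 0, "ry": 0, "rz": 0, "claw": 0.04},
  {"tx": 0, "ty": 0, "tz": -0.001, "rx": 0, "ry": 0, "rz": 0, "claw": 0.04},
])

```text
clock: 8.85
eef_pos: [557.5, 216.0, 56.4]
tool_rot: [3.141, -0.0, 1.571]
force: [-0.3, -0.3, -0.4]
width: 46.5
```

Emit:
apply_moves([
  {"tx": 0, "ty": 0, "tz": -0.0004, "rx": 0, "ry": 0, "rz": 0, "claw": 0.04},
  {"tx": 0, "ty": 0, "tz": -0.0008, "rx": 0, "ry": 0, "rz": 0, "claw": 0.04},
  {"tx": 0, "ty": 0, "tz": -0.0008, "rx": 0, "ry": 0, "rz": 0, "claw": 0.04},
  {"tx": 0, "ty": 0, "tz": -0.0008, "rx": 0, "ry": 0, "rz": 0, "claw": 0.04},
])

```text
clock: 9.25
eef_pos: [557.6, 216.1, 56.4]
tool_rot: [3.141, -0.0, 1.571]
force: [-2.4, -1.6, 6.6]
width: 46.5
```

Contact came at TCP z 56.4 with 6.6 N up, exactly the expected seating height (32.3 + 24). I'll open gently.

Emit:
apply_moves([
  {"tx": 0, "ty": 0, "tz": 0, "rx": 0, "ry": 0, "rz": 0, "claw": 0.05},
  {"tx": 0, "ty": 0, "tz": 0, "rx": 0, "ry": 0, "rz": 0, "claw": 0.056},
  {"tx": 0, "ty": 0, "tz": 0, "rx": 0, "ry": 0, "rz": 0, "claw": 0.065},
  {"tx": 0, "ty": 0, "tz": 0, "rx": 0, "ry": 0, "rz": 0, "claw": 0.075},
  {"tx": 0, "ty": 0, "tz": 0, "rx": 0, "ry": 0, "rz": 0, "claw": 0.08},
  {"tx": 0, "ty": 0, "tz": 0, "rx": 0, "ry": 0, "rz": 0, "claw": 0.08},
  {"tx": 0, "ty": 0, "tz": 0, "rx": 0, "ry": 0, "rz": 0, "claw": 0.08},
])

```text
clock: 9.95
eef_pos: [557.5, 216.0, 55.4]
tool_rot: [-3.142, 0.0, 1.571]
force: [-0.0, -0.1, 0.1]
width: 80.1
```

Emit:
apply_moves([
  {"tx": 0, "ty": 0, "tz": 0.01, "rx": 0, "ry": 0, "rz": 0, "claw": 0.08},
  {"tx": 0, "ty": 0, "tz": 0.03, "rx": 0, "ry": 0, "rz": 0, "claw": 0.08},
  {"tx": 0, "ty": 0, "tz": 0.055, "rx": 0, "ry": 0, "rz": 0, "claw": 0.08},
  {"tx": 0, "ty": 0, "tz": 0.08, "rx": 0, "ry": 0, "rz": 0, "claw": 0.08},
  {"tx": 0, "ty": 0, "tz": 0.105, "rx": 0, "ry": 0, "rz": 0, "claw": 0.08},
  {"tx": 0, "ty": 0, "tz": 0.13, "rx": 0, "ry": 0, "rz": 0, "claw": 0.08},
  {"tx": 0, "ty": 0, "tz": 0.15, "rx": 0, "ry": 0, "rz": 0, "claw": 0.08},
  {"tx": 0, "ty": 0, "tz": 0.15, "rx": 0, "ry": 0, "rz": 0, "claw": 0.08},
  {"tx": 0, "ty": 0, "tz": 0.15, "rx": 0, "ry": 0, "rz": 0, "claw": 0.08},
])

```text
clock: 10.85
eef_pos: [557.5, 216.0, 206.0]
tool_rot: [3.141, -0.0, 1.571]
force: [-0.5, 0.3, -0.9]
width: 80.0
```

```bash
python3 - <<'E'
from h import *
st=read_state();print(st["eef_pos"],st["force"],st["width"])
L=[get_image(n)[:,:,::-1].copy() for n in("scene","side","wrist")]
f=lambda I,x,y:cv2.resize(I[y:y+150,x:x+200],None,fx=2,fy=2,interpolation=cv2.INTER_CUBIC)
cv2.imwrite("pics/c6.png",np.vstack([np.hstack([f(L[0],290,90),f(L[1],240,80)]),np.hstack([f(L[2],220,130),cv2.resize(L[0],(400,300))])]))
E
```

```text
[557.47619305 216.01557536 205.97861867] [-0.46805392  0.32329536 -0.93475681] 79.98155641020925
```

View pics/c6.png

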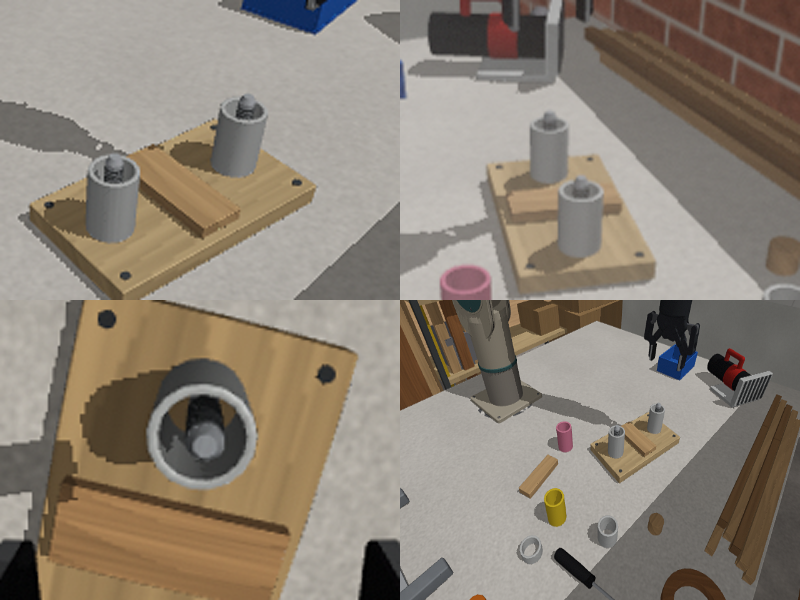

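The sleeve stands upright on the stud, fully down like its twin with the stud tip showing above the rim, and everything else is untouched. I'll hand it in.

```bash
python3 -c "from cell import *;print(finish_job())"
```

```text
the job is handed in; nothing more can be done
None
```

The long 70 mm grey sleeve is on the bare stud, and the job was handed in at about 11 s of the 42 s allowed. I lowered it in small steps and let go only once it was resting on the base.

- **Seating:** contact came at TCP z 56.4 mm with 6.6 N upward. That matches the expected height, which is the 32.3 mm grasp height plus the 24 mm base.
- **Final pictures:** it stands upright and level with its twin, with the stud tip showing above the rim. The gripper is clear at z 206 mm. The two shorter sleeves and the pink and yellow look-alikes are where they were.
- **Disagreements:**
  - The two fixed cameras put the stud 5–7 mm nearer in y than the wrist camera did. I used the wrist value, and the sleeve went on without touching the stud.
  - The gripper read 46.3 mm on the 48 mm tube, but the grasp held.
  - The first move call was refused for missing fields, and nothing moved.

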